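# Transfer a row of bottles to the other rack in reverse order

### The job

Move the four bottles (the squat jar counts as one) from the full rack into the empty rack beside it, one bottle to a compartment, so that they end in reverse order: the leftmost bottle in the full rack goes into the rightmost compartment of the empty rack, the next one beside it, and so on. Keep the bottles upright and leave each standing free on the floor of its compartment.

Things in the scene. Friction and masses are not known exactly. Their poses are not given: they have to be found in the camera images.
- white_jar_center (a point): squat opaque white plastic jar with a wide white screw lid: round, 53 mm in diameter, 100 mm tall, loose, standing upright in the full rack at the start. The point lies on its axis half-way up, 50.0 mm above its underside; its z axis points up along the bottle. Take it by the cap: 47 mm in diameter, the top 16 mm; below, the shoulder slopes outward, so keep fingertips within 20 mm of the top.
- white_jar_pad: black rubber pad, 74 x 74 mm, 4 mm thick, with a round collar 6 mm higher that loosely holds the foot of the white jar; fixed in one compartment of the full rack, it stays there and shows where that bottle stood. Origin: centre of its underside; x and y along the full rack's short and long sides.
- medium_amber_center (a point): medium amber glass bottle with a white screw cap: round, 59 mm in diameter, 133 mm tall, loose, standing upright in the full rack at the start. The point lies on its axis half-way up, 66.5 mm above its underside; its z axis points up along the bottle. Take it by the cap: 28 mm in diameter, the top 16 mm; below, the shoulder slopes outward, so keep fingertips within 20 mm of the top.
- medium_amber_pad: black rubber pad, 74 x 74 mm, 4 mm thick, with a round collar 6 mm higher that loosely holds the foot of the medium amber bottle; fixed in one compartment of the full rack, it stays there and shows where that bottle stood. Origin: centre of its underside; x and y along the full rack's short and long sides.
- small_amber_center (a point): small amber glass bottle with a blue screw cap: round, 49 mm in diameter, 111 mm tall, loose, standing upright in the full rack at the start. The point lies on its axis half-way up, 55.5 mm above its underside; its z axis points up along the bottle. Take it by the cap: 23 mm in diameter, the top 14 mm; below, the shoulder slopes outward, so keep fingertips within 20 mm of the top.
- small_amber_pad: black rubber pad, 74 x 74 mm, 4 mm thick, with a round collar 6 mm higher that loosely holds the foot of the small amber bottle; fixed in one compartment of the full rack, it stays there and shows where that bottle stood. Origin: centre of its underside; x and y along the full rack's short and long sides.
- white_bottle_center (a point): slim opaque white plastic bottle with a white screw cap: round, 49 mm in diameter, 125 mm tall, loose, standing upright in the full rack at the start. The point lies on its axis half-way up, 62.5 mm above its underside; its z axis points up along the bottle. Take it by the cap: 23 mm in diameter, the top 16 mm; below, the shoulder slopes outward, so keep fingertips within 20 mm of the top.
- white_bottle_pad: black rubber pad, 74 x 74 mm, 4 mm thick, with a round collar 6 mm higher that loosely holds the foot of the white bottle; fixed in one compartment of the full rack, it stays there and shows where that bottle stood. Origin: centre of its underside; x and y along the full rack's short and long sides.
- empty_rack: the empty grey rack, fixed, twin of the full one beside it: a tray 324 mm long (y, robot's left-right), 86 mm deep (x), with four compartments, 76 x 78 mm inside, centred at y = +120, +40, -40, -120 mm (left to right from the robot). Walls 4 mm thick, 24 mm high, end walls 36 mm; floors 6 mm above the worktop (so are the full rack's, pads on top). Origin: centre of its underside.
- full_rack: the grey rack in which the four bottles stand at the start, each on its own black pad, one to a compartment; fixed, left or right of the empty rack and built exactly like it. Origin: centre of its underside; y along its length, to the robot's left.

How it is judged:
At the end, for the whole second after the job is handed in: Each bottle stands in the compartment of the empty rack that mirrors its place in the full rack (leftmost to rightmost and so on): axis within 20 mm of the compartment's centre along each side, height within 5 mm of standing on its floor, within 0.1 rad of upright, at rest (((y of white_jar_pad in the frame of full_rack between 0.1 and 0.14 m and y of white_jar_center in the frame of empty_rack between -0.14 and -0.1 m) or (y of white_jar_pad in the frame of full_rack between 0.02 and 0.06 m and y of white_jar_center in the frame of empty_rack between -0.06 and -0.02 m) or (y of white_jar_pad in the frame of full_rack between -0.06 and -0.02 m and y of white_jar_center in the frame of empty_rack between 0.02 and 0.06 m) or (y of white_jar_pad in the frame of full_rack between -0.14 and -0.1 m and y of white_jar_center in the frame of empty_rack between 0.1 and 0.14 m)) and x of white_jar_center in the frame of empty_rack between -0.02 and 0.02 m and z of white_jar_center in the frame of empty_rack between 0.051 and 0.061 m and angle between each of white_jar_center, medium_amber_center, small_amber_center, white_bottle_center's own z axis and vertical below 0.1 rad and linear speed of each of white_jar, medium_amber, small_amber, white_bottle below 0.02 m/s and ((y of medium_amber_pad in the frame of full_rack between 0.1 and 0.14 m and y of medium_amber_center in the frame of empty_rack between -0.14 and -0.1 m) or (y of medium_amber_pad in the frame of full_rack between 0.02 and 0.06 m and y of medium_amber_center in the frame of empty_rack between -0.06 and -0.02 m) or (y of medium_amber_pad in the frame of full_rack between -0.06 and -0.02 m and y of medium_amber_center in the frame of empty_rack between 0.02 and 0.06 m) or (y of medium_amber_pad in the frame of full_rack between -0.14 and -0.1 m and y of medium_amber_center in the frame of empty_rack between 0.1 and 0.14 m)) and x of medium_amber_center in the frame of empty_rack between -0.02 and 0.02 m and z of medium_amber_center in the frame of empty_rack between 0.0675 and 0.0775 m and ((y of small_amber_pad in the frame of full_rack between 0.1 and 0.14 m and y of small_amber_center in the frame of empty_rack between -0.14 and -0.1 m) or (y of small_amber_pad in the frame of full_rack between 0.02 and 0.06 m and y of small_amber_center in the frame of empty_rack between -0.06 and -0.02 m) or (y of small_amber_pad in the frame of full_rack between -0.06 and -0.02 m and y of small_amber_center in the frame of empty_rack between 0.02 and 0.06 m) or (y of small_amber_pad in the frame of full_rack between -0.14 and -0.1 m and y of small_amber_center in the frame of empty_rack between 0.1 and 0.14 m)) and x of small_amber_center in the frame of empty_rack between -0.02 and 0.02 m and z of small_amber_center in the frame of empty_rack between 0.0565 and 0.0665 m and ((y of white_bottle_pad in the frame of full_rack between 0.1 and 0.14 m and y of white_bottle_center in the frame of empty_rack between -0.14 and -0.1 m) or (y of white_bottle_pad in the frame of full_rack between 0.02 and 0.06 m and y of white_bottle_center in the frame of empty_rack between -0.06 and -0.02 m) or (y of white_bottle_pad in the frame of full_rack between -0.06 and -0.02 m and y of white_bottle_center in the frame of empty_rack between 0.02 and 0.06 m) or (y of white_bottle_pad in the frame of full_rack between -0.14 and -0.1 m and y of white_bottle_center in the frame of empty_rack between 0.1 and 0.14 m)) and x of white_bottle_center in the frame of empty_rack between -0.02 and 0.02 m and z of white_bottle_center in the frame of empty_rack between 0.0635 and 0.0735 m); the robot touches nothing.
It fails at once if a bottle is tipped more than 0.6 rad from upright (angle between any of white_jar_center, medium_amber_center, small_amber_center, white_bottle_center's own z axis and vertical above 0.6 rad).
It also fails if it takes over 102 s, if anything falls off the work surface, if the arm or the gripper's body presses on something with over 40 N, if the wrist force passes 120 N, or if a joint passes its speed limit or range.

### The arm

A 6-joint arm with a two-finger parallel gripper is mounted at the origin on a cart in front of the work surface, level with it; the furniture and walls round the work are solid. World frame = base frame: x ahead of the robot, y to its left, z up, the work surface at z = 0. Lengths are in m, angles in rad, forces in N, time in s.
With the tool pointing down it reaches from about 0.325 to 0.925 m from the base axis. Payload 3.1 kg.
Tool frame: the origin (TCP) lies at the very end of the fingers, on their centre line; the grasp point (between the pads) lies tcp_to_grasp behind it (tcp_to_grasp is the distance from the TCP to the grasp point, in m); z points along the fingers, y is the line along which they close (so a half turn about z gives the same grasp; the last joint's range is limited). The gripper opens to 85 mm and grips with 20 to 120 N. Pads are 22 mm wide; open, the fingers measure 114 mm over their backs; the gripper's body (76 mm by 85 mm) begins 54 mm behind the grasp point. The pads swing forward as they close: fully open they stand 13 mm farther back than shut.
Start: joints at [1.115, 0.217, 1.613, -0, 1.311, -0.112], TCP at [0.211, 0.588, 0.231] pointing down, gripper open.
Joint ranges: [-2.75, 2.75], [-0.78, 2.1], [0.31, 2.55], [-1.13, 4.27], [0.13, 2.63], [-2.58, 2.58]. Speed limits (rad/s): [2.79, 2.79, 3.14, 3.14, 3.14, 3.14].

### API

Orientations are given as a unit quaternion [w, x, y, z].
In Python, from plant import goto, move_l, set_joints, open_gripper, grab, sleep, ik, sense, capture, MotionError, sign_off, cut_out, tcp_to_grasp gives the robot as it stands. Calls block until the motion is done:
- goto(position, orientation): joint-space move of the TCP to a pose.
- move_l(position, attitude=None, v=0.15, f_stop=None): straight line of the TCP; attitude=None keeps the orientation; v is the mean speed in m/s. With f_stop (N) it stops when the force on the tool has changed by that much, and returns True; else False.
- set_joints(angles): joint-space move.
- open_gripper() and grab(): open the fingers fully, or close them until they stop; the grip force is fixed at half the most.
- sleep(seconds).
- ik(position, orientation): joint angles nearest the present ones, or None.
- sense(): the state.
- capture(name): name is "scene" or "side" or "wrist"; returns a dict with "img" (420x560x3 uint8, red, green, blue), "K" (3x3 intrinsics, pixels), "T" (4x4, takes a point from camera to world coordinates); the wrist camera has in their place "hand_eye" (4x4, takes a point from camera to tool coordinates, whose origin is the TCP and whose axes are the flange's). Camera axes: x right, y down, z forward; pixel columns grow to the right and rows downward; lengths in m; the calibration is good to about 2 mm. A picture is of the moment at which its call begins: read the wrist's pose just before it. There is no depth.
A pose or a line that the arm cannot do raises MotionError and nothing moves.
- sign_off(): hands the job in; it is judged then, once.
Trained networks look in a picture, given as the dict that the camera call returned (one of the last four; its "shot" number tells which), for a name from the list of things; names that differ only in an ending like _2 or _b are one class to them, and where a whole thing is asked for, a point or a joint stands for the part that bears it (a point fixed in the world has none). Each returns a list of dicts, best first, with "score" (0 to 1); they miss things now and then, are a little off and sometimes report something else, mostly with a low value. They report only what shows in the picture. A call takes as long as a camera call.
- cut_out(picture, query): "region" (420x560 bool, what is visible of it) and "bbox" ([left, top, right, bottom] in pixels, round what is visible of it).
The state is a dict: "t": time; "joints": joint angles; "joint_vel": joint speeds; "joint_efforts": joint torques, N m; "tool_pos": TCP position; "eef_rot": TCP orientation; "force": force on the tool from outside, world axes, zero at the start; "moment": the same for the moment, N m; "grip_width": finger opening in m; "grip_force": force on a finger pad.
Only numpy, scipy, OpenCV 4.12 (cv2) and the standard library are available. Lean on these libraries where they do the work, as an engineer would, in place of code of your own. Each camera call takes 0.05 s, during which the arm holds its last target. There are 200 camera calls.

## Working session

There is one attempt and no reset: what is moved stays moved. The work goes in short steps, each a Python script; the robot and the scene stay as the last script left them, time stands still between calls to the robot, and variables do not carry over. Pictures are saved under pics/ and viewed, at most 14 in all, crops included, and the job is handed in when it is done.

```bash
mkdir -p pics; ls; python3 - <<'E'
from plant import *
import cv2,numpy as np
print(sense()['tool_pos'],sense()['eef_rot'],tcp_to_grasp)
for n in ["scene","side"]:
    c=capture(n); cv2.imwrite(f"pics/{n}0.png",c["img"][:,:,::-1]); print(n,c["K"],c["T"])
    for q in ["white_jar_center","medium_amber_center","small_amber_center","white_bottle_center","empty_rack","full_rack"]:
        print(q,[(round(float(d["score"]),2),[int(v) for v in d["bbox"]]) for d in cut_out(c,q)[:3]])
E
```

```text
pics
[0.21029274 0.58767523 0.22993626] [-3.36630020e-04  1.71055708e-01  9.85260591e-01 -1.18302747e-03] 0.0187
scene [[417.55715656   0.         276.92189747]
 [  0.         417.55715656 207.68077375]
 [  0.           0.           1.        ]] [[ 0.83997418 -0.23207903  0.4904923  -0.06683002]
 [-0.54231439 -0.38969405  0.74433437 -0.89485709]
 [ 0.01839753 -0.89122269 -0.45319273  0.58816875]
 [ 0.          0.          0.          1.        ]]
white_jar_center [(0.83, [244, 184, 263, 221])]
medium_amber_center [(0.87, [221, 157, 240, 200])]
small_amber_center [(0.7, [235, 172, 248, 210])]
white_bottle_center [(0.8, [214, 148, 223, 193]), (0.27, [221, 156, 238, 200])]
empty_rack [(0.67, [274, 221, 369, 309])]
full_rack [(0.67, [205, 179, 276, 233])]
side [[408.60955151   0.         282.03662277]
 [  0.         408.60955151 213.64066674]
 [  0.           0.           1.        ]] [[-0.50010967 -0.75818793  0.41837947  0.10245559]
 [-0.86589961  0.44363947 -0.23108849  0.15499045]
 [-0.01040115 -0.47784421 -0.87838302  0.81756949]
 [ 0.          0.          0.          1.        ]]
white_jar_center [(0.87, [241, 209, 264, 248]), (0.52, [279, 142, 423, 219])]
medium_amber_center [(0.74, [160, 235, 196, 282])]
small_amber_center [(0.62, [205, 228, 233, 258])]
white_bottle_center [(0.58, [122, 255, 163, 294])]
empty_rack [(0.59, [275, 142, 424, 221])]
full_rack [(0.64, [118, 209, 281, 317]), (0.44, [206, 231, 231, 260])]
```

```bash
python3 - <<'E'
import cv2,numpy as np
a=cv2.imread("pics/scene0.png")[120:330,180:400];b=cv2.imread("pics/side0.png")[110:340,90:440]
a=cv2.resize(a,(400,382));b=cv2.resize(b,(400,263))
o=np.zeros((382,800,3),np.uint8);o[:,:400]=a;o[:263,400:]=b
cv2.imwrite("pics/both0.png",o)
E
```

```text
(no output)
```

View pics/both0.png

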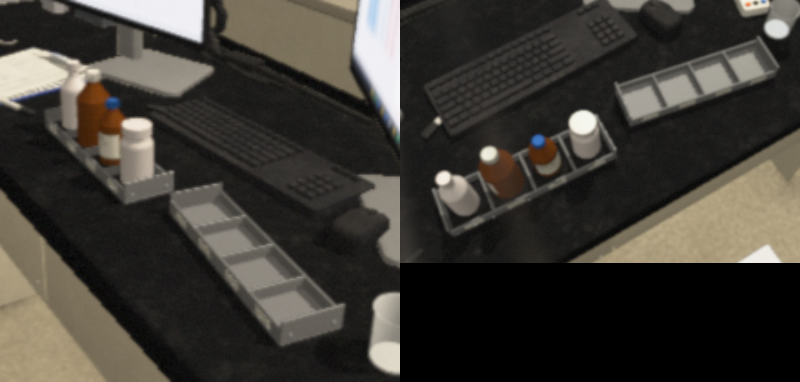

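The full rack is on the left, reading left to right: white bottle, medium amber, small amber, jar. The empty rack is to its right. I'll estimate poses from the boxes in both views, then take wrist close-ups.

```bash
cat > h.py <<'E'
from plant import *
import numpy as np, cv2
from scipy.optimize import least_squares
from scipy.spatial.transform import Rotation as R
DIM={"white_jar":(.053,.100,.047,.016),"medium_amber":(.059,.133,.028,.016),"small_amber":(.049,.111,.023,.014),"white_bottle":(.049,.125,.023,.016)}
ORDER=["white_bottle","medium_amber","small_amber","white_jar"]
a=np.linspace(0,2*np.pi,40)
def ring(d,z): return np.c_[d/2*np.cos(a),d/2*np.sin(a),0*a+z]
def quat(yaw): # tool down, closing axis (tool y) along direction 'yaw' from world y
    q=(R.from_euler('z',yaw)*R.from_quat([0,1,0,0])).as_quat(); return [q[3],q[0],q[1],q[2]]
def rotm(q): return R.from_quat([q[1],q[2],q[3],q[0]]).as_matrix()
def shoot(n):
    s=sense(); c=capture(n)
    if n=="wrist":
        T=np.eye(4);T[:3,:3]=rotm(s["eef_rot"]);T[:3,3]=s["tool_pos"]; c["Tw"]=T@c["hand_eye"]
    else: c["Tw"]=c["T"]
    return c
def proj(c,P):
    Q=(np.asarray(P)-c["Tw"][:3,3])@c["Tw"][:3,:3]; Q=Q@c["K"].T; return Q[:,:2]/Q[:,2:]
def bb(p): return np.r_[p.min(0),p.max(0)]
def rack_pts(x,y,th):
    P=np.array([[sx*.043,sy*.162,z] for sx in(-1,1) for sy in(-1,1) for z in(0,.036)])
    return R.from_euler('z',th).apply(P)+[x,y,0]
def fit_rack(obs,x0):
    return least_squares(lambda v:np.concatenate([bb(proj(c,rack_pts(*v)))-(b+[0,0,1,1]) for c,b in obs]),x0,loss='soft_l1',x_scale=[.1,.1,.1])
def bot_pts(n,x,y):
    D,H,d,h=DIM[n]; return np.r_[ring(D,.010),ring(D,.010+.55*H),ring(d,.010+H),ring(d,.010+H-h)]+[x,y,0]
def fit_bot(n,obs,x0): # left, top, right edges only
    return least_squares(lambda v:np.concatenate([(bb(proj(c,bot_pts(n,*v)))-(b+[0,0,1,1]))[:3] for c,b in obs]),x0,loss='soft_l1')
E
python3 - <<'E'
from h import *
obs={}
for n in ["scene","side"]:
    c=shoot(n)
    for q in ORDER+["empty_rack"]:
        d=cut_out(c,q+("_center" if q in DIM else ""))
        if d: obs.setdefault(q,[]).append((c,np.array(d[0]["bbox"],float)))
for th in(-.2,0,.2):
    r=fit_rack(obs["empty_rack"],[.5,0,th]);print("rack",r.x.round(4),r.cost,r.fun.round(1))
for q in ORDER:
    r=fit_bot(q,obs[q],[.5,.4]);print(q,r.x.round(4),r.fun.round(1))
E
```

```text
rack [ 0.4826 -0.2402 -0.1543] 7.57859849341257 [ 0.6 -1.4 -1.4  0.7  0.4 -6.4 -0.3  0.4]
rack [ 0.4826 -0.2402 -0.1543] 7.578598493412594 [ 0.6 -1.4 -1.4  0.7  0.4 -6.4 -0.3  0.4]
rack [ 0.4826 -0.2402 -0.1543] 7.578598493412628 [ 0.6 -1.4 -1.4  0.7  0.4 -6.4 -0.3  0.4]
white_bottle [0.4785 0.2626] [ 0.6  1.4  7.2  0.9  2.  -2.1]
medium_amber [0.4732 0.1836] [-1.   0.1  2.  -0.1  0.1  0.1]
small_amber [0.4645 0.1026] [-0.1 -1.7 -0.4  3.4 -0.3 -1.3]
white_jar [0.4615 0.0255] [ 2.5 -1.  -2.  -0.8  0.   2.4]
```

```bash
python3 - <<'E'
from h import *
for p in ([.48,.14,.34],[.48,-.24,.34],[.48,.26,.12],[.48,-.36,.12]):
  for y in (np.pi/2,-np.pi/2,0):
    q=ik(p,quat(y)); print(p,round(y,2),None if q is None else np.round(q,2))
c=shoot("wrist"); print(c["hand_eye"].round(3),c["K"].round(0))
E
```

```text
[0.48, 0.14, 0.34] 1.57 None
[0.48, 0.14, 0.34] -1.57 [ 0.14 -0.13  1.77 -0.    1.5   0.14]
[0.48, 0.14, 0.34] 0 [ 0.14 -0.13  1.77 -0.    1.5  -1.43]
[0.48, -0.24, 0.34] 1.57 [-0.59 -0.04  1.69 -0.    1.49  2.55]
[0.48, -0.24, 0.34] -1.57 [-0.59 -0.04  1.69 -0.    1.49 -0.59]
[0.48, -0.24, 0.34] 0 [-0.59 -0.04  1.69 -0.    1.49 -2.17]
[0.48, 0.26, 0.12] 1.57 None
[0.48, 0.26, 0.12] -1.57 [ 0.37  0.17  1.89 -0.    1.08  0.37]
[0.48, 0.26, 0.12] 0 [ 0.37  0.17  1.89 -0.    1.08 -1.2 ]
[0.48, -0.36, 0.12] 1.57 [-0.76  0.28  1.76 -0.    1.1   2.38]
[0.48, -0.36, 0.12] -1.57 [-0.76  0.28  1.76 -0.    1.1  -0.76]
[0.48, -0.36, 0.12] 0 [-0.76  0.28  1.76 -0.    1.1  -2.33]
[[ 0.    -0.964 -0.265  0.068]
 [ 1.     0.    -0.     0.   ]
 [ 0.    -0.265  0.964 -0.141]
 [ 0.     0.     0.     1.   ]] [[299.   0. 278.]
 [  0. 299. 205.]
 [  0.   0.   1.]]
```

```bash
python3 - <<'E'
from h import *
t0=sense()["t"]
goto([.47,.13,.36],quat(-np.pi/2))
c1=shoot("wrist"); I=[c1["img"]]
for q in ORDER+["full_rack"]:
    for d in cut_out(c1,q+("_center" if q in DIM else ""))[:1]:
        b=np.array(d["bbox"],float)
        r=fit_bot(q,[(c1,b)],[.48,.14]) if q in DIM else fit_rack([(c1,b)],[.47,.14,-.07])
        print(q,round(float(d["score"]),2),b,r.x.round(4),r.fun.round(1))
goto([.48,-.24,.36],quat(-np.pi/2))
c2=shoot("wrist"); I.append(c2["img"])
d=cut_out(c2,"empty_rack")[0]; b=np.array(d["bbox"],float)
np.savez("emp.npz",img=c2["img"],Tw=c2["Tw"],K=c2["K"],region=d["region"])
r=fit_rack([(c2,b)],[.48,-.24,-.1]); print(b,r.x.round(4),r.fun.round(1),sense()["t"]-t0)
o=np.hstack(I)[:,:,::-1]; cv2.imwrite("pics/w1.png",cv2.resize(o,(800,300),interpolation=cv2.INTER_AREA))
E
```

```text
white_bottle 0.72 [266.8  47.9 301.1  91.5] [0.4773 0.267 ] [-1.2  0.   1.2]
medium_amber 0.89 [260.4 109.3 305.1 152.5] [0.4761 0.1871] [ 1.1 -0.  -1.1]
small_amber 0.76 [257.5 166.7 295.1 205.8] [0.4673 0.1053] [ 2.6 -0.  -2.6]
white_jar 0.73 [262.9 212.7 293.2 264.5] [0.4701 0.0243] [-1.3  0.   1.3]
full_rack 0.62 [251.9  43.8 312.6 251. ] [0.4757 0.1453 0.0011] [ 0.2 -0.9 -0.2  3.4]
[240.   49.7 325.4 260.7] [ 0.4821 -0.2364 -0.1472] [ 0.1 -0.8 -0.1  2.6] 3.7417000000000002
```

View pics/w1.png

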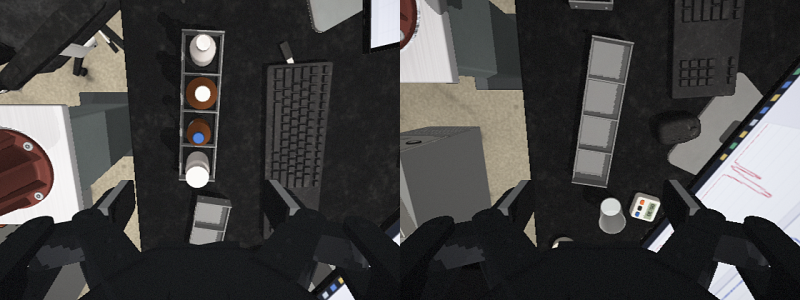

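The wrist views agree with the fit: empty rack at (0.482, -0.237), yaw -0.15; full rack near (0.473, 0.145), yaw -0.03. The cup and monitor are clear of the fingers. First I'll move the white bottle, with a close look before grasping it.

```bash
cat >> h.py <<'E'
E0=np.array([.482,-.237]); EY=-.149; FY=-.03
EST={"white_bottle":(.4775,.265),"medium_amber":(.475,.186),"small_amber":(.4665,.105),"white_jar":(.468,.025)}
SLOT={"white_bottle":-.12,"medium_amber":-.04,"small_amber":.04,"white_jar":.12}
ZT=.30
def pick(n,depth=.018):
    H=DIM[n][1]; x,y=EST[n]; q=quat(-np.pi/2+FY)
    goto([x,y,.26],q)
    c=shoot("wrist"); d=cut_out(c,n+"_center")
    if d:
        b=np.array(d[0]["bbox"],float); r=fit_bot(n,[(c,b)],[x,y]); print(n,d[0]["score"],b,r.x.round(4),r.fun.round(1))
        if np.hypot(*(r.x-[x,y]))<.012: x,y=(r.x+[x,y])/2
    move_l([x,y,.010+H+.01],q,v=.15)
    if move_l([x,y,.010+H-depth],q,v=.06,f_stop=8): print("touched",sense()["tool_pos"])
    grab(); s=sense(); print("grip",s["grip_width"],s["grip_force"],s["tool_pos"],s["t"])
    move_l([x,y,.010+H-depth+.03],q,v=.08); move_l([x,y,ZT],q,v=.25); s=sense(); print("lifted",s["grip_width"],s["force"].round(1) if hasattr(s["force"],"round") else s["force"])
def place(n,depth=.018):
    H=DIM[n][1]; p=E0+SLOT[n]*np.array([-np.sin(EY),np.cos(EY)]); q=quat(-np.pi/2+EY); z=.006+H-depth
    goto([*p,ZT],q)
    move_l([*p,z+.012],q,v=.2)
    t=move_l([*p,z-.003],q,v=.03,f_stop=5); s=sense(); print("down",t,s["tool_pos"]-[*p,z])
    open_gripper(); s=sense(); print("open",s["grip_width"],s["t"])
    move_l([*p,z+.04],q,v=.1); move_l([*p,ZT-.02],q,v=.25)
E
python3 - <<'E'
from h import *
pick("white_bottle")
c=capture("wrist"); cv2.imwrite("pics/g1.png",c["img"][:,:,::-1])
E
```

```text
white_bottle 0.77 [256.3 156.5 297.2 205. ] [0.4769 0.2659] [-1.3  0.   1.3]
grip 0.020916965689185312 58.67007315158844 [0.47754722 0.26563523 0.11749385] 9.2
lifted 0.02118111766096089 [-0.7 -0.5 -2.1]
```

View pics/g1.png

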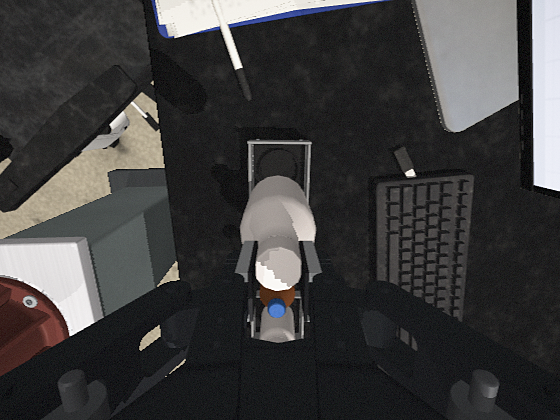

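The bottle is held upright by its cap (about 278,268), and its pad at (278,160) is empty. Placing it now.

```bash
python3 - <<'E'
from h import *
place("white_bottle")
goto([.482,-.237,.3],quat(-np.pi/2+EY))
c=capture("wrist"); cv2.imwrite("pics/p1.png",c["img"][:,:,::-1]); print(sense()["t"])
E
```

```text
down True [ 0.00037117 -0.00055469  0.00047   ]
open 0.08570036249993337 14.8667
16.6917
```

View pics/p1.png

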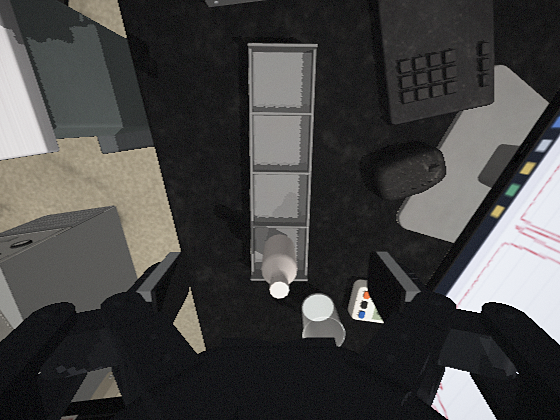

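The white bottle stands upright in the rightmost compartment (about 278,260). I'll do the other three the same way, stopping if a grip width looks wrong.

```bash
python3 - <<'E'
from h import *
for n,dp in(("medium_amber",.018),("small_amber",.017),("white_jar",.020)):
    pick(n,dp)
    if abs(sense()["grip_width"]-DIM[n][2])>.006: print("BAD GRIP"); break
    place(n,dp)
else:
    goto([.482,-.22,.38],quat(-np.pi/2+EY))
c=capture("wrist"); d=capture("side")
cv2.imwrite("pics/f1.png",cv2.resize(np.hstack([c["img"],d["img"]])[:,:,::-1],(800,300),interpolation=cv2.INTER_AREA)); print(sense()["t"])
E
```

```text
medium_amber 0.69 [250.1 153.8 306.7 214.1] [0.4761 0.1852] [ 1.6 -0.  -1.6]
grip 0.024939925950720785 59.24500564483424 [0.47608298 0.18584333 0.12558221] 20.425
lifted 0.0254323389110518 [ 0.8  0.6 -4.5]
down True [ 0.00056029 -0.00041397  0.00057248]
open 0.08568681145523033 25.4167
small_amber 0.62 [255.6 158.1 301.  204.5] [0.467  0.1038] [ 1.4 -0.  -1.4]
grip 0.02010543525947839 58.59209830057807 [0.46714658 0.10440809 0.104495  ] 30.35
lifted 0.02009935296100306 [ 0.4 -0.3 -1.6]
down True [ 0.00085921 -0.00060019  0.00049826]
open 0.08566028687984191 35.0333
white_jar 0.83 [255.3 153.9 299.7 212.8] [0.4672 0.0273] [-1.  0.  1.]
grip 0.04473308649070038 61.28704905509949 [0.46813409 0.0261144  0.09080472] 39.4917
lifted 0.04445808561641146 [ 0.5  0.1 -2. ]
down True [ 0.00061654 -0.00033115  0.00082149]
open 0.08516056529100893 43.6
45.6417
```

View pics/f1.png

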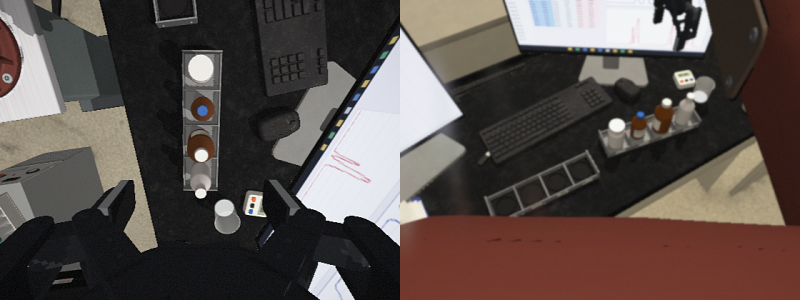

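All four bottles stand upright in the right-hand rack, left to right: jar (201,68), small amber (203,108), medium amber (201,148), white bottle (200,185). The full rack is empty and the gripper is clear.

```bash
python3 -c "
from plant import *
sleep(0.5); print(sign_off())"
```

```text
the job is handed in; nothing more can be done
None
```

All four bottles now stand upright in the empty rack in reverse order, and the job was handed in about 46 s into the 102 s allowed; the hand-in call did not report a verdict.

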